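# Close the sample box: lid on, four clips snapped crosswise

### The job

Lift the grey lid by its handle onto the white sample box and lower it fully onto the rim before letting go. Then press down its four clips one after another until each clicks and stays down, going crosswise: after the first clip the one diagonally opposite, then the other two. Press with feeling, since the clips crack if they are forced, and leave the other things on the bench where they are.

Things in the scene. Friction and masses are not known exactly. Their poses are not given: they have to be found in the camera images.
- sample_box: Open white plastic box fixed to the bench, 120 x 150 mm outside (x, y), 60 mm high, walls 8 mm, flat rim on top. Origin: centre of its underside; z up; x the short way. Four steel strikes, at y = +46 and -46 mm on both long sides, 20 mm wide, stand out 19 mm from the wall near the rim; each is set at its own height within 7 mm, which is not given.
- lid: Loose grey lid, 112 x 146 mm (x, y), about 0.5 kg. A lip below enters the box mouth with 1.5 mm play each side (bevelled below, 3 mm lead-in); it starts lying on that lip on the bench. Origin: centre of the lip's underside; z up. Plate underside at z = 9 mm, top at 16.5. Seated, its origin is 51 mm above the box's, axes parallel; half a turn round is equally right.
- lid_grip (a point): Middle of the lid's handle bar, at lid (0, 0, 37) mm. The bar is 14 mm thick (lid x), 60 mm long (lid y) and stands from z = 28 to 46 mm on two end posts; grip it across x. The 62 mm wide strip of the lid at its middle (along y) is free of clips.
- clip_a (a joint): Angle (rad) of the clip at the lid's +x +y corner; diagonal partner clip_c. 0 is level, larger is raised. Hinge along lid y, at lid x = +40, z = 13 mm. A spring holds it at 0.5 to 0.75 and lifts it back there unless it has latched. Latched, it stays at 0 to 0.26, depending on the hidden height of its strike.
- tab_a: Flap of that clip, smooth white plastic, 24 mm wide, reaching 43 mm out from its hinge. Origin on the hinge; x outward along the flap, z up from its top. Pressed down on the box it rides over the strike's sprung tongue (4 to 13 N at the pad, most just before the click), clicks under it as the force drops, and 2 to 4 mm lower meets a stiff buffer (8 N/mm). It cracks above 25 N.
- press_a (a point): Centre of the ribbed thumb pad (16 x 26 mm) on top of that flap, 32 mm outward from the hinge and 7.5 mm above it; with the clip level it lies at lid (+72, +46, 20.5) mm.
- clip_b (a joint): Angle (rad) of the clip at the lid's +x -y corner; diagonal partner clip_d. 0 is level, larger is raised. Hinge along lid y, at lid x = +40, z = 13 mm. A spring holds it at 0.5 to 0.75 and lifts it back there unless it has latched. Latched, it stays at 0 to 0.26, depending on the hidden height of its strike.
- tab_b: Flap of that clip, smooth white plastic, 24 mm wide, reaching 43 mm out from its hinge. Origin on the hinge; x outward along the flap, z up from its top. Pressed down on the box it rides over the strike's sprung tongue (4 to 13 N at the pad, most just before the click), clicks under it as the force drops, and 2 to 4 mm lower meets a stiff buffer (8 N/mm). It cracks above 25 N.
- press_b (a point): Centre of the ribbed thumb pad (16 x 26 mm) on top of that flap, 32 mm outward from the hinge and 7.5 mm above it; with the clip level it lies at lid (+72, -46, 20.5) mm.
- clip_c (a joint): Angle (rad) of the clip at the lid's -x -y corner; diagonal partner clip_a. 0 is level, larger is raised. Hinge along lid y, at lid x = -40, z = 13 mm. A spring holds it at 0.5 to 0.75 and lifts it back there unless it has latched. Latched, it stays at 0 to 0.26, depending on the hidden height of its strike.
- tab_c: Flap of that clip, smooth white plastic, 24 mm wide, reaching 43 mm out from its hinge. Origin on the hinge; x outward along the flap, z up from its top. Pressed down on the box it rides over the strike's sprung tongue (4 to 13 N at the pad, most just before the click), clicks under it as the force drops, and 2 to 4 mm lower meets a stiff buffer (8 N/mm). It cracks above 25 N.
- press_c (a point): Centre of the ribbed thumb pad (16 x 26 mm) on top of that flap, 32 mm outward from the hinge and 7.5 mm above it; with the clip level it lies at lid (-72, -46, 20.5) mm.
- clip_d (a joint): Angle (rad) of the clip at the lid's -x +y corner; diagonal partner clip_b. 0 is level, larger is raised. Hinge along lid y, at lid x = -40, z = 13 mm. A spring holds it at 0.5 to 0.75 and lifts it back there unless it has latched. Latched, it stays at 0 to 0.26, depending on the hidden height of its strike.
- tab_d: Flap of that clip, smooth white plastic, 24 mm wide, reaching 43 mm out from its hinge. Origin on the hinge; x outward along the flap, z up from its top. Pressed down on the box it rides over the strike's sprung tongue (4 to 13 N at the pad, most just before the click), clicks under it as the force drops, and 2 to 4 mm lower meets a stiff buffer (8 N/mm). It cracks above 25 N.
- press_d (a point): Centre of the ribbed thumb pad (16 x 26 mm) on top of that flap, 32 mm outward from the hinge and 7.5 mm above it; with the clip level it lies at lid (-72, +46, 20.5) mm.
- beaker: Small clear beaker standing by, 45 x 51 x 58 mm. Origin: centre of its underside. Leave alone.
- fitting: Brass hose fitting lying by, 18 x 38 x 16 mm. Origin: centre of its underside. Leave alone.
- timer: Flat white bench timer lying by, 66 x 68 x 19 mm. Origin: centre of its underside. Leave alone.
- jar: White jar with a blue cap standing by, 45 x 45 x 36 mm. Origin: centre of its underside. Leave alone.

How it is judged:
On the way, in this order (a step that is already met when the one before it is completed fails the run):
1. the lid, still held, is down on the rim of the box with all clips open (z of lid in the frame of sample_box between 0.048 and 0.055 m and horizontal distance between lid and sample_box below 0.005 m and angle between the x axis of lid and the x axis of sample_box, either way round below 0.06 rad and value of joint each of clip_a, clip_b, clip_c, clip_d above 0.4 rad and contact force between the fingers and lid above 1 N), for 0.1 s.
2. two diagonally opposite clips are down, the other two still open (z of lid in the frame of sample_box between 0.048 and 0.0535 m and horizontal distance between lid and sample_box below 0.005 m and angle between the x axis of lid and the x axis of sample_box, either way round below 0.06 rad and ((value of joint each of clip_a, clip_c below 0.3 rad and value of joint each of clip_b, clip_d above 0.4 rad) or (value of joint each of clip_b, clip_d below 0.3 rad and value of joint each of clip_a, clip_c above 0.4 rad))), for 0.2 s.
At the end, for the whole second after the job is handed in: The lid lies fully home on the box (origin 48 to 53.5 mm above the box's, within 5 mm and 0.06 rad of centred, either way round) and all four clips stay latched below 0.3 rad with nothing pressing on them (z of lid in the frame of sample_box between 0.048 and 0.0535 m and horizontal distance between lid and sample_box below 0.005 m and angle between the x axis of lid and the x axis of sample_box, either way round below 0.06 rad and value of joint each of clip_a, clip_b, clip_c, clip_d below 0.3 rad); the robot touches nothing.
It fails at once if a clip is pressed with more than 25 N (contact force between any of the fingers, the arm and tab_a above 25 N or contact force between any of the fingers, the arm and tab_b above 25 N or contact force between any of the fingers, the arm and tab_c above 25 N or contact force between any of the fingers, the arm and tab_d above 25 N).
It fails at once if the second clip pressed down is a neighbour of the first instead of its diagonal opposite ((value of joint each of clip_a, clip_b below 0.3 rad and value of joint each of clip_c, clip_d above 0.3 rad) or (value of joint each of clip_b, clip_c below 0.3 rad and value of joint each of clip_a, clip_d above 0.3 rad) or (value of joint each of clip_c, clip_d below 0.3 rad and value of joint each of clip_a, clip_b above 0.3 rad) or (value of joint each of clip_d, clip_a below 0.3 rad and value of joint each of clip_b, clip_c above 0.3 rad)).
It fails at once if the beaker, fitting, timer or jar is moved by more than 2 cm (distance of any of beaker, fitting, timer, jar from where it was at the start of the episode above 0.02 m).
It also fails if it takes over 72 s, if anything falls off the work surface, if the arm or the gripper's body presses on something with over 40 N, if the wrist force passes 120 N, or if a joint passes its speed limit or range.

### The arm

A 6-joint arm with a two-finger parallel gripper is mounted at the origin on a cart in front of the work surface, level with it; the furniture and walls round the work are solid. World frame = base frame: x ahead of the robot, y to its left, z up, the work surface at z = 0. Lengths are in m, angles in rad, forces in N, time in s.
With the tool pointing down it reaches from about 0.375 to 0.9 m from the base axis. Payload 3.1 kg.
Tool frame: the origin (TCP) lies midway between the tips of the shut fingers; the grasp point (between the pads) lies 19 mm behind it; z points along the fingers, y is the direction in which the jaws open and shut (so a half turn about z gives the same grasp; the last joint's range is limited). The gripper opens to 87 mm and grips with 3 to 60 N. Pads are 19 mm wide; open, the fingers measure 117 mm over their backs; the gripper's body (75 mm by 190 mm) begins 51 mm behind the grasp point.
Start: joints at [0.981, 0.527, 1.433, -0, 1.181, -0.178], TCP at [0.25, 0.573, 0.223] pointing down, gripper open.
Joint ranges: [-3.08, 3.08], [-0.75, 2.2], [0.22, 2.44], [-1.43, 4.57], [0, 2.65], [-2.85, 2.85]. Speed limits (rad/s): [2.79, 2.79, 3.14, 3.14, 3.14, 3.14].

### API

Orientations are given as a unit quaternion [w, x, y, z].
In Python, from plant import get_obs, imaging, ticket gives the robot as it stands. The module is installed in compiled form; this text tells all that it offers.
- The arm moves only by the tool play_rows, never from a script. Its argument "plan" is a list of rows, each an object with "travel": the shift along the tool's x, y, z each as a share of 4 cm, from -1 to 1, a list of three; "roll": the turn about the tool's z as a share of 4 degrees, from -1 to 1. In form: [{"travel": [tx, ty, tz], "roll": roll}, ...]. A call has exactly 5 rows; each row shifts and turns the commanded pose from where the row before left it, along the tool's axes as they then stand; what a row does not reach is not made up. A row lasts 1/12 s, in which the tool goes at most 41.7 mm and 7.16 degrees, less where a joint would pass 70% of its speed; a pose out of reach is approached as far as the arm can. A call with a number of a shift or a turn outside -1 to 1 is refused whole. A call with a gripper value outside its range is refused whole. "fingers" is the closure, from 0 (fully open) to 1 (shut), set as the call begins (left out, the last holds). The fingers move at their own pace and stop on an object; "force" is the grip in N (left out, the last holds). Time passes only in rows, so rows that do not move let the fingers close, or fill a call up. It gives the time, the measured TCP pose, the force and the opening at its end, in the units of the state.
- get_obs(): the state, without advancing time (a new reading comes with each control period).
- imaging.capture(name): name is "scene" or "top" or "wrist"; returns a dict with "color" (384x512x3 uint8, red, green, blue), "z_map" (384x512 float32, m along the optical axis (not along the pixel's ray), 0 where there is no reading), "fovy" (degrees; the focal length in pixels is half the picture's height over the tangent of half this angle, whatever the lens; pixels are square), "cx", "cy" (the principal point, pixels), "position" and "rotation" of the camera in the world. Camera axes: x right, y up, looking along -z (the intrinsics and any distortion apply to the point x, -y, -z); pixel columns grow to the right and rows downward; lengths in m; the calibration is good to about 2 mm. The wrist camera is an equidistant fisheye: a pixel r from the principal point sees the ray r / f radians off the axis. A picture is of the moment at which its call begins.
- ticket.close_job(): hands the job in, once; it reports no verdict.
The state is a dict: "clock": time; "joint_positions": joint angles; "qd": joint speeds; "joint_efforts": joint torques, N m; "eef_pos": TCP position; "eef_rot": TCP orientation; "force": force on the tool from outside, world axes, zero at the start; "torque": the same for the moment, N m; "width": finger opening in m.
Only numpy, scipy, OpenCV 4.12 (cv2) and the standard library are available. Lean on these libraries where they do the work, as an engineer would, in place of code of your own. Each camera call takes 0.05 s, during which the arm holds its last target. There are 200 camera calls.

## Working session

There is one attempt and no reset: what is moved stays moved. The work goes in short steps, Python scripts to look and compute and a tool call to move; the robot and the scene stay as the last step left them, time stands still between calls to the robot, and variables do not carry over. Pictures are saved under pics/ and viewed, about 8 in all and at most 12, crops included, and the job is handed in when it is done.

Besides the shell and the picture viewer there is one more tool, called after "Emit:" in YAML: its name, and indented under it one key for each argument. play_rows: Moves the arm, as the interface text tells. Its arguments: {"type":"object","properties":{"plan":{"type":"array"},"fingers":{"type":"number"},"force":{"type":"number"}},"required":["plan"]}

```bash
mkdir -p pics
cat > h.py <<'E'
import numpy as np, cv2
from plant import get_obs, imaging, ticket
def cap(n):
    c=imaging.capture(n); 
    c['f']=c['color'].shape[0]/2/np.tan(np.radians(c['fovy'])/2)
    c['R']=np.array(c['rotation']).reshape(3,3); c['p']=np.array(c['position']); return c
def cloud(c):
    z=c['z_map']; h,w=z.shape; u,v=np.meshgrid(np.arange(w),np.arange(h))
    X=(u-c['cx'])/c['f']*z; Y=(v-c['cy'])/c['f']*z
    P=np.stack([X,-Y,-z],-1)@c['R'].T+c['p']; P[z==0]=np.nan; return P
def save(c,n): cv2.imwrite('pics/'+n+'.png',c['color'][:,:,::-1])
E
python3 - <<'E'
from h import *
print(get_obs())
for n in ['scene','top']:
    c=cap(n); print(n,c['fovy'],c['cx'],c['cy'],c['p'],c['R']); save(c,n+'0'); np.savez('pics/'+n,P=cloud(c),col=c['color'])
a=cv2.imread('pics/scene0.png');b=cv2.imread('pics/top0.png')
E
```

```text
{'clock': 0.0, 'joint_positions': array([ 9.80514277e-01,  5.28432506e-01,  1.43392320e+00, -1.23102211e-05,
        1.18137221e+00, -1.78470169e-01]), 'qd': array([-0.00028883, -0.00049406,  0.00093608, -0.00088989,  0.00090797,
       -0.00127414]), 'joint_efforts': array([ 1.99572187e-04, -4.40040386e+01, -1.76594871e+01,  6.33476302e-02,
        5.82048751e-02, -1.75058817e-04]), 'eef_pos': array([0.24971132, 0.57214386, 0.22158566]), 'eef_rot': array([-3.95065596e-04,  2.04451637e-01,  9.78876084e-01, -9.91865169e-04]), 'force': array([-0.05983552, -0.64032181,  0.86107292]), 'torque': array([-0.01173696,  0.03257232, -0.01587937]), 'width': 0.08697338614930163}Traceback (most recent call last):
  File "<stdin>", line 4, in <module>
  File "h.py", line 6, in cap
    c['R']=np.array(c['rotation']).reshape(3,3); c['p']=np.array(c['position']); return c
           ~~~~~~~~~~~~~~~~~~~~~~~~~~~~~~~^^^^^
ValueError: cannot reshape array of size 4 into shape (3,3)
```

```bash
sed -i "s/c\['R'\]=np.array(c\['rotation'\]).reshape(3,3)/c['R']=Rot(c['rotation'])/" h.py
cat >> h.py <<'E'
from scipy.spatial.transform import Rotation
def Rot(q): return Rotation.from_quat(np.roll(q,-1)).as_matrix()
E
python3 - <<'E'
from h import *
for n in ['scene','top']:
    c=cap(n); print(n,c['fovy'],c['cx'],c['cy'],c['p'],c['R']); save(c,n+'0'); np.savez('pics/'+n,P=cloud(c),col=c['color'])
E
```

```text
scene 42.550794526020645 259.296169281639 185.36126840705947 [ 0.01867992 -0.83087192  0.65881896] [[ 0.83075512  0.27192085 -0.48570051]
 [-0.55631238  0.43543512 -0.70775192]
 [ 0.01903855  0.85816974  0.51301289]]
top 44.83740035394265 256.85383706294306 191.79912417907846 [ 0.49185281 -0.00161837  1.13996951] [[-0.02544651  0.99720493 -0.07024817]
 [-0.99964497 -0.0259381  -0.00609447]
 [-0.00789954  0.07006815  0.99751093]]
```

View pics/top0.png

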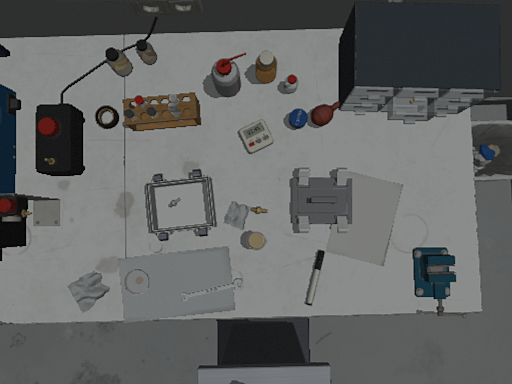

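View pics/scene0.png

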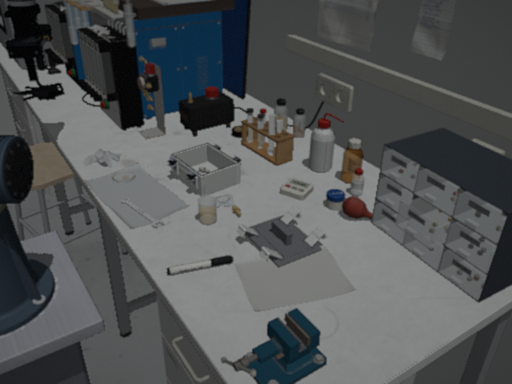

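Top view: the lid is at about (321,200) with its handle along world y, and the box is at about (180,205). The beaker (256,240), fitting (260,210), timer (256,136) and jar (298,118) stand between or near them. Next I measure both from depth.

Run:
```python
from h import *
d=np.load('pics/top.npz');P=d['P']
t=np.load('pics/top.npz')
print('bench z',np.nanmedian(P[180:230,100:130,2]))
def rect(m,n):
    p=P[m][:,:2].astype(np.float32); r=cv2.minAreaRect(p); print(n,len(p),'mean',p.mean(0),'rect',r, 'z',np.median(P[m][:,2]))
w=np.zeros(P.shape[:2],bool); wl=w.copy(); wl[150:250,280:365]=1; wb=w.copy(); wb[160:250,135:225]=1
Z=np.nan_to_num(P[...,2])
rect(wl&(Z>.038)&(Z<.06),'handle/tabs')
h=w.copy();h[190:212,300:340]=1
rect(h&(Z>.035)&(Z<.06),'handle')
rect(wl&(Z>.010)&(Z<.024),'plate')
rect(wb&(Z>.05)&(Z<.066),'rim')
for n,a,b in [('beaker',(230,270),(240,275)),('timer',(115,155),(235,280)),('jar',(105,130),(285,310)),('fit',(195,228),(222,268))]:
    m=w.copy();m[a[0]:a[1],b[0]:b[1]]=1; rect(m&(Z>.008),n)
big=np.hstack([cv2.resize(d['col'][150:250,130:230,::-1],None,fx=4,fy=4,interpolation=cv2.INTER_CUBIC),cv2.resize(d['col'][150:250,272:372,::-1],None,fx=4,fy=4,interpolation=cv2.INTER_CUBIC)])
big=cv2.convertScaleAbs(big,alpha=1.3);cv2.imwrite('pics/big.png',big)
```

```text
bench z -0.0004187088344760337
handle/tabs 350 mean [ 0.5453218  -0.15015718] rect ((0.5474224090576172, -0.14984279870986938), (0.11707982420921326, 0.14466236531734467), 88.4865951538086) z 0.042992686018410664
handle 150 mean [ 0.54673016 -0.15000692] rect ((0.5467773079872131, -0.15017499029636383), (0.05760128051042557, 0.012040787376463413), 88.42337036132812) z 0.045259305111827186
plate 2440 mean [ 0.5477674  -0.15009242] rect ((0.5591070055961609, -0.15129467844963074), (0.1439126878976822, 0.13510660827159882), 88.21240234375) z 0.01567486224563519
rim 1085 mean [0.54355127 0.18708575] rect ((0.5440766215324402, 0.1864321082830429), (0.15774935483932495, 0.15094929933547974), 5.045508861541748) z 0.05902699944431644
beaker 311 mean [0.4546106  0.01032269] rect ((0.4551321864128113, 0.011029994115233421), (0.04258440062403679, 0.042663536965847015), 43.698158264160156) z 0.02680298745005083
timer 738 mean [0.70860016 0.00490907] rect ((0.7090262174606323, 0.0050149522721767426), (0.06615228205919266, 0.06724148243665695), 24.764326095581055) z 0.01658981981219887
jar 298 mean [ 0.74564594 -0.09689306] rect ((0.7474971413612366, -0.0972447544336319), (0.04512554779648781, 0.041518718004226685), 0.8773661255836487) z 0.035642044164594155
fit 255 mean [0.5202491  0.04651998] rect ((0.5138545632362366, 0.03637491166591644), (0.09879104793071747, 0.05900753661990166), 78.4366683959961) z 0.010698451715073443
```

View pics/big.png

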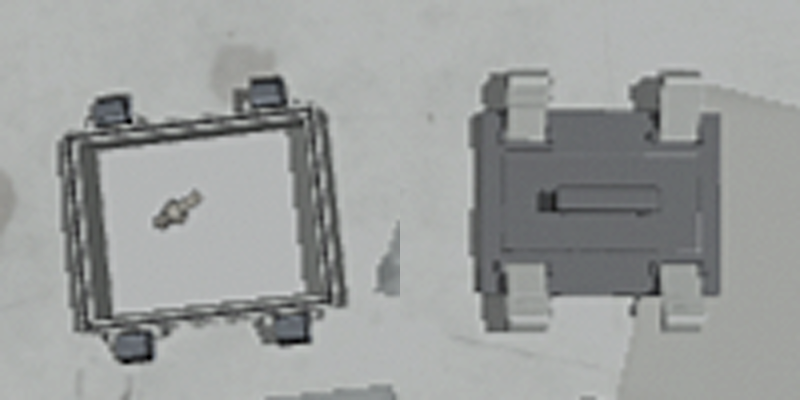

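Lid handle is at (0.547,-0.150) with yaw about -1.6°. The box is at (0.544,0.187) with yaw about 5°, and the strikes stand out on its ±x sides. Now a planner helper, then I move over the lid.

```bash
cat >> h.py <<'E'
def pose():
    o=get_obs(); R=Rot(o['eef_rot']); return np.array(o['eef_pos']),R,o
def plan(target,yawdeg,n):
    """rows to bring TCP to target with tool y at yawdeg (tool down), n rows"""
    p,R,o=pose(); t=np.array(target); y0=np.degrees(np.arctan2(R[1,1],R[0,1]))
    dy=(yawdeg-y0+90)%180-90; step=dy/n; out=[]
    for i in range(n):
        Ri=Rotation.from_euler('z',step*i,degrees=True).as_matrix()@R
        out.append((np.round(Ri.T@((t-p)/n)/.04,2).tolist(),round(-step/4,2)))
    print('at',p.round(4),'yaw',round(y0,2),'F',o['force'].round(2),'w',round(o['width'],4),'t',round(o['clock'],2))
    for k,r in enumerate(out): print('{"travel":%s,"roll":%s},'%(r[0],r[1]),end='\n' if k%5==4 else ' ')
E
python3 -c "
from h import *
plan([.53,-.15,.2],-1.6,25)"
```

```text
at [0.2498 0.5723 0.2218] yaw 66.41 F [-0.58  0.97  0.22] w 0.0869 t 0.15
{"travel":[-0.55, -0.55, 0.02],"roll":0.68}, {"travel":[-0.57, -0.52, 0.02],"roll":0.68}, {"travel":[-0.6, -0.5, 0.02],"roll":0.68}, {"travel":[-0.62, -0.47, 0.02],"roll":0.68}, {"travel":[-0.64, -0.44, 0.02],"roll":0.68},
{"travel":[-0.66, -0.41, 0.02],"roll":0.68}, {"travel":[-0.68, -0.37, 0.02],"roll":0.68}, {"travel":[-0.7, -0.34, 0.02],"roll":0.68}, {"travel":[-0.71, -0.31, 0.02],"roll":0.68}, {"travel":[-0.72, -0.27, 0.02],"roll":0.68},
{"travel":[-0.74, -0.24, 0.02],"roll":0.68}, {"travel":[-0.75, -0.2, 0.02],"roll":0.68}, {"travel":[-0.76, -0.17, 0.02],"roll":0.68}, {"travel":[-0.76, -0.13, 0.02],"roll":0.68}, {"travel":[-0.77, -0.1, 0.02],"roll":0.68},
{"travel":[-0.77, -0.06, 0.02],"roll":0.68}, {"travel":[-0.77, -0.02, 0.02],"roll":0.68}, {"travel":[-0.77, 0.01, 0.02],"roll":0.68}, {"travel":[-0.77, 0.05, 0.02],"roll":0.68}, {"travel":[-0.77, 0.09, 0.02],"roll":0.68},
{"travel":[-0.76, 0.12, 0.02],"roll":0.68}, {"travel":[-0.76, 0.16, 0.02],"roll":0.68}, {"travel":[-0.75, 0.2, 0.02],"roll":0.68}, {"travel":[-0.74, 0.23, 0.02],"roll":0.68}, {"travel":[-0.73, 0.27, 0.02],"roll":0.68},
```

Emit:
play_rows:
  plan:
    - {"travel": [-0.55,-0.55,0.02],"roll": 0.68}
    - {"travel": [-0.57,-0.52,0.02],"roll": 0.68}
    - {"travel": [-0.6,-0.5,0.02],"roll": 0.68}
    - {"travel": [-0.62,-0.47,0.02],"roll": 0.68}
    - {"travel": [-0.64,-0.44,0.02],"roll": 0.68}
  fingers: 0

```text
clock: 0.57
eef_pos: [0.3063, 0.4264, 0.2182]
eef_rot: [-0.0, 0.32, 0.948, -0.0]
force: [0.9, 0.1, -0.0]
width: 0.0873
```

Emit:
play_rows:
  plan:
    - {"travel": [-0.66,-0.41,0.02],"roll": 0.68}
    - {"travel": [-0.68,-0.37,0.02],"roll": 0.68}
    - {"travel": [-0.7,-0.34,0.02],"roll": 0.68}
    - {"travel": [-0.71,-0.31,0.02],"roll": 0.68}
    - {"travel": [-0.72,-0.27,0.02],"roll": 0.68}

```text
clock: 0.98
eef_pos: [0.3626, 0.282, 0.2144]
eef_rot: [-0.0, 0.43, 0.903, -0.0]
force: [0.2, -0.5, 0.1]
width: 0.0869
```

Emit:
play_rows:
  plan:
    - {"travel": [-0.74,-0.24,0.02],"roll": 0.68}
    - {"travel": [-0.75,-0.2,0.02],"roll": 0.68}
    - {"travel": [-0.76,-0.17,0.02],"roll": 0.68}
    - {"travel": [-0.76,-0.13,0.02],"roll": 0.68}
    - {"travel": [-0.77,-0.1,0.02],"roll": 0.68}

```text
clock: 1.4
eef_pos: [0.419, 0.1374, 0.2105]
eef_rot: [-0.0, 0.534, 0.846, 0.0]
force: [0.3, -0.5, 0.5]
width: 0.0869
```

Emit:
play_rows:
  plan:
    - {"travel": [-0.77,-0.06,0.02],"roll": 0.68}
    - {"travel": [-0.77,-0.02,0.02],"roll": 0.68}
    - {"travel": [-0.77,0.01,0.02],"roll": 0.68}
    - {"travel": [-0.77,0.05,0.02],"roll": 0.68}
    - {"travel": [-0.77,0.09,0.02],"roll": 0.68}

```text
clock: 1.82
eef_pos: [0.4747, -0.0066, 0.2064]
eef_rot: [-0.0, 0.63, 0.776, -0.0]
force: [1.0, 0.8, -0.2]
width: 0.0871
```

Emit:
play_rows:
  plan:
    - {"travel": [-0.76,0.12,0.02],"roll": 0.68}
    - {"travel": [-0.76,0.16,0.02],"roll": 0.68}
    - {"travel": [-0.75,0.2,0.02],"roll": 0.68}
    - {"travel": [-0.74,0.23,0.02],"roll": 0.68}
    - {"travel": [-0.73,0.27,0.02],"roll": 0.68}

```text
clock: 2.23
eef_pos: [0.5308, -0.1511, 0.2023]
eef_rot: [-0.0, 0.718, 0.696, -0.0]
force: [0.8, 0.0, -0.2]
width: 0.0871
```

```bash
python3 -c "
from h import *
c=cap('wrist');save(c,'w0');print(c['fovy'],c['f'],c['cx'],c['cy'],c['p'],c['R'])
plan([.5468,-.15,.12],-1.6,5)"
```

```text
65.70646984690485 297.3186396354542 258.87656341444233 195.51033230241893 [ 0.53322839 -0.08623126  0.36424762] [[ 9.99560228e-01  2.89320883e-02  6.50269573e-03]
 [-2.96467101e-02  9.70184999e-01  2.40545505e-01]
 [ 6.50665946e-04 -2.40632503e-01  9.70616080e-01]]
at [ 0.5347 -0.1575  0.2026] yaw -1.99 F [ 3.58 -4.15  0.94] w 0.087 t 2.28
{"travel":[0.04, 0.06, 0.41],"roll":-0.02}, {"travel":[0.04, 0.06, 0.41],"roll":-0.02}, {"travel":[0.04, 0.06, 0.41],"roll":-0.02}, {"travel":[0.04, 0.06, 0.41],"roll":-0.02}, {"travel":[0.04, 0.06, 0.41],"roll":-0.02},
```

View pics/w0.png

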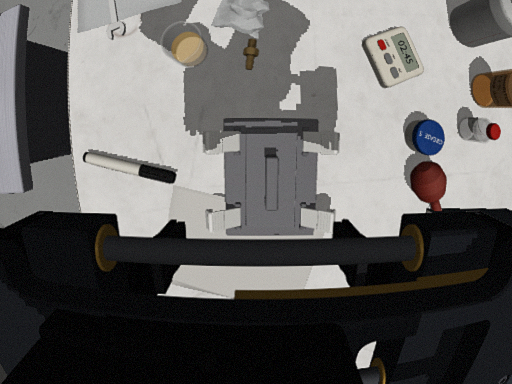

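The wrist view shows the lid with its handle bar running from about (271,150) to (271,209), clear of other things. The arm was still settling, so I descend partway and re-measure.

Emit:
play_rows:
  plan:
    - {"travel": [0,0.08,0.4],"roll": 0}
    - {"travel": [0,0.08,0.4],"roll": 0}
    - {"travel": [0,0.08,0.4],"roll": 0}
    - {"travel": [0,0.08,0.4],"roll": 0}
    - {"travel": [0,0.08,0.4],"roll": 0}

```text
clock: 2.7
eef_pos: [0.5466, -0.1499, 0.1216]
eef_rot: [-0.0, 0.717, 0.697, -0.0]
force: [-0.1, 0.9, 1.2]
width: 0.0868
```

Emit:
play_rows:
  plan:
    - {"travel": [0,0,0],"roll": 0}
    - {"travel": [0,0,0],"roll": 0}
    - {"travel": [0,0,0],"roll": 0}
    - {"travel": [0,0,0],"roll": 0}
    - {"travel": [0,0,0],"roll": 0}

```text
clock: 3.12
eef_pos: [0.5472, -0.1503, 0.1237]
eef_rot: [0.001, 0.717, 0.697, 0.0]
force: [-0.2, 0.4, 0.1]
width: 0.0866
```

```bash
cat >> h.py <<'E'
def fcloud(c):
    z=c['z_map'];h,w=z.shape;u,v=np.meshgrid(np.arange(w),np.arange(h))
    a=u-c['cx'];b=v-c['cy'];r=np.hypot(a,b)+1e-9;k=np.tan(r/c['f'])/r*z
    P=np.stack([a*k,-b*k,-z],-1)@c['R'].T+c['p'];P[z==0]=np.nan;return P
E
python3 -c "
from h import *
c=cap('wrist');save(c,'w1');P=fcloud(c);Z=np.nan_to_num(P[...,2]);
for lo,hi,n in [(.041,.05,'handle')]:
    m=(Z>lo)&(Z<hi)&(abs(P[...,0]-.547)<.015)&(abs(P[...,1]+.15)<.045)
    print(m.sum(),cv2.minAreaRect(P[m][:,:2].astype(np.float32)),P[m].mean(0),np.median(Z[m]))
m=(abs(Z-.0165)<.003)&(np.hypot(P[...,0]-.547,P[...,1]+.15)<.12);print(cv2.minAreaRect(P[m][:,:2].astype(np.float32)),np.median(Z[m]))
plan([.5468,-.15,.022],-1.6,5)"
```

```text
1145 ((0.5446022748947144, -0.1525171995162964), (0.05952455848455429, 0.013738065958023071), 88.67484283447266) [ 0.54486398 -0.15133038  0.04569828] 0.045779435715668226
((0.5147063136100769, -0.1366828978061676), (0.1163446456193924, 0.17444729804992676), 88.07826232910156) 0.01566902070561116
at [ 0.5472 -0.1502  0.1236] yaw -1.59 F [ 0.12 -0.18  0.21] w 0.0873 t 3.17
{"travel":[0.0, -0.0, 0.51],"roll":0.0}, {"travel":[0.0, -0.0, 0.51],"roll":0.0}, {"travel":[0.0, -0.0, 0.51],"roll":0.0}, {"travel":[0.0, -0.0, 0.51],"roll":0.0}, {"travel":[0.0, -0.0, 0.51],"roll":0.0},
```

Emit:
play_rows:
  plan:
    - {"travel": [-0.03,-0.04,0.5],"roll": 0}
    - {"travel": [0,0,0.6],"roll": 0}
    - {"travel": [0,0,0.6],"roll": 0}
    - {"travel": [0,0,0.5],"roll": 0}
    - {"travel": [0,0,0.3],"roll": 0}

```text
clock: 3.58
eef_pos: [0.5444, -0.1509, 0.0212]
eef_rot: [-0.001, 0.717, 0.697, -0.0]
force: [-0.4, 0.5, 0.4]
width: 0.0868
```

Emit:
play_rows:
  plan:
    - {"travel": [0,0,0],"roll": 0}
    - {"travel": [0,0,0],"roll": 0}
    - {"travel": [0,0,0],"roll": 0}
    - {"travel": [0,0,0],"roll": 0}
    - {"travel": [0,0,0],"roll": 0}

```text
clock: 4.0
eef_pos: [0.546, -0.1516, 0.0239]
eef_rot: [0.001, 0.717, 0.697, 0.0]
force: [0.3, 0.2, -0.6]
width: 0.0869
```

Emit:
play_rows:
  plan:
    - {"travel": [0,0,0],"roll": 0}
    - {"travel": [0,0,0],"roll": 0}
    - {"travel": [0,0,0],"roll": 0}
    - {"travel": [0,0,0],"roll": 0}
    - {"travel": [0,0,0],"roll": 0}
  fingers: 1
  force: 40

```text
clock: 4.42
eef_pos: [0.5451, -0.1512, 0.0226]
eef_rot: [0.0, 0.717, 0.697, 0.0]
force: [-0.1, -0.5, -0.7]
width: 0.0614
```

Emit:
play_rows:
  plan:
    - {"travel": [0,0,0],"roll": 0}
    - {"travel": [0,0,0],"roll": 0}
    - {"travel": [0,0,0],"roll": 0}
    - {"travel": [0,0,0],"roll": 0}
    - {"travel": [0,0,0],"roll": 0}

```text
clock: 4.83
eef_pos: [0.5451, -0.1512, 0.0225]
eef_rot: [-0.0, 0.717, 0.697, -0.0]
force: [0.6, -0.1, 0.4]
width: 0.0283
```

Fingers still closing.

Emit:
play_rows:
  plan:
    - {"travel": [0,0,0],"roll": 0}
    - {"travel": [0,0,0],"roll": 0}
    - {"travel": [0,0,0],"roll": 0}
    - {"travel": [0,0,0],"roll": 0}
    - {"travel": [0,0,0],"roll": 0}

```text
clock: 5.25
eef_pos: [0.545, -0.1512, 0.0225]
eef_rot: [-0.0, 0.717, 0.697, -0.0]
force: [-0.1, -0.9, -0.1]
width: 0.0136
```

Emit:
play_rows:
  plan:
    - {"travel": [0,0,-0.1],"roll": 0}
    - {"travel": [0,0,-0.4],"roll": 0}
    - {"travel": [0,0,-0.8],"roll": 0}
    - {"travel": [0,0,-0.9],"roll": 0}
    - {"travel": [0,0,-0.9],"roll": 0}

```text
clock: 5.67
eef_pos: [0.5437, -0.1505, 0.1466]
eef_rot: [-0.002, 0.717, 0.697, -0.001]
force: [0.7, 0.3, -4.4]
width: 0.0136
```

Emit:
play_rows:
  plan:
    - {"travel": [0,0,-0.4],"roll": 0}
    - {"travel": [0,0,0],"roll": 0}
    - {"travel": [0,0,0],"roll": 0}
    - {"travel": [0,0,0],"roll": 0}
    - {"travel": [0,0,0],"roll": 0}

```text
clock: 6.08
eef_pos: [0.5433, -0.1504, 0.1602]
eef_rot: [-0.003, 0.717, 0.697, -0.001]
force: [0.6, -0.4, -5.0]
width: 0.0133
```

```bash
python3 -c "
from h import *
c=cap('wrist');save(c,'w2');P=fcloud(c);Z=np.nan_to_num(P[...,2])
m=(abs(Z-.0605)<.006)&(np.hypot(P[...,0]-.544,P[...,1]-.187)<.12);print('rim',m.sum(),cv2.minAreaRect(P[m][:,:2].astype(np.float32)),np.median(Z[m]))
np.savez('pics/w2',P=P)
plan([.544,.16,.165],5,20)"
```

```text
rim 0 ((0.0, 0.0), (0.0, 0.0), 0.0) nan
at [ 0.5435 -0.1505  0.1603] yaw -1.6 F [ 1.05  0.36 -4.84] w 0.0138 t 6.13
{"travel":[0.39, -0.01, -0.01],"roll":-0.08}, {"travel":[0.39, -0.01, -0.01],"roll":-0.08}, {"travel":[0.39, -0.01, -0.01],"roll":-0.08}, {"travel":[0.39, -0.0, -0.01],"roll":-0.08}, {"travel":[0.39, -0.0, -0.01],"roll":-0.08},
{"travel":[0.39, 0.0, -0.01],"roll":-0.08}, {"travel":[0.39, 0.0, -0.01],"roll":-0.08}, {"travel":[0.39, 0.01, -0.01],"roll":-0.08}, {"travel":[0.39, 0.01, -0.01],"roll":-0.08}, {"travel":[0.39, 0.01, -0.01],"roll":-0.08},
{"travel":[0.39, 0.01, -0.01],"roll":-0.08}, {"travel":[0.39, 0.01, -0.01],"roll":-0.08}, {"travel":[0.39, 0.02, -0.01],"roll":-0.08}, {"travel":[0.39, 0.02, -0.01],"roll":-0.08}, {"travel":[0.39, 0.02, -0.01],"roll":-0.08},
{"travel":[0.39, 0.02, -0.01],"roll":-0.08}, {"travel":[0.39, 0.03, -0.01],"roll":-0.08}, {"travel":[0.39, 0.03, -0.01],"roll":-0.08}, {"travel":[0.39, 0.03, -0.01],"roll":-0.08}, {"travel":[0.39, 0.03, -0.01],"roll":-0.08},
  return _methods._mean(a, axis=axis, dtype=dtype,
  ret = ret.dtype.type(ret / rcount)
```

View pics/w2.png

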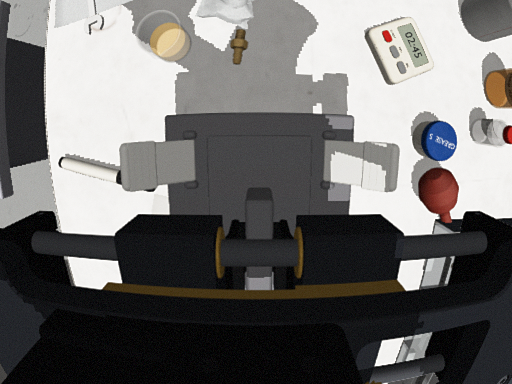

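The lid is lifted and level, with the handle between the fingers at (259,190). I carry it halfway and then measure lid and box together in the wrist view.

Emit:
play_rows:
  plan:
    - {"travel": [0.2,0,0],"roll": -0.16}
    - {"travel": [0.4,0,0],"roll": -0.16}
    - {"travel": [0.5,0,0],"roll": -0.16}
    - {"travel": [0.5,0,0],"roll": -0.16}
    - {"travel": [0.5,0.01,0],"roll": -0.16}

```text
clock: 6.55
eef_pos: [0.5449, -0.0657, 0.1614]
eef_rot: [-0.001, 0.697, 0.717, -0.0]
force: [-0.9, 0.7, -4.6]
width: 0.0134
```

Emit:
play_rows:
  plan:
    - {"travel": [0.5,0.02,0],"roll": -0.16}
    - {"travel": [0.5,0.02,0],"roll": -0.16}
    - {"travel": [0.4,0.03,0],"roll": -0.16}
    - {"travel": [0.2,0.03,0],"roll": -0.16}
    - {"travel": [0.05,0.03,0],"roll": -0.2}

```text
clock: 6.97
eef_pos: [0.5473, 0.0009, 0.1618]
eef_rot: [-0.001, 0.675, 0.738, -0.0]
force: [-0.1, -1.1, -4.3]
width: 0.0134
```

Emit:
play_rows:
  plan:
    - {"travel": [0,0,0],"roll": 0}
    - {"travel": [0,0,0],"roll": 0}
    - {"travel": [0,0,0],"roll": 0}
    - {"travel": [0,0,0],"roll": 0}
    - {"travel": [0,0,0],"roll": 0}

```text
clock: 7.38
eef_pos: [0.5481, -0.0018, 0.1625]
eef_rot: [0.0, 0.676, 0.737, -0.0]
force: [-0.4, 0.4, -4.5]
width: 0.0134
```

```bash
cat > m.py <<'E'
from h import *
c=cap('wrist');save(c,'w3');P=fcloud(c);Z=np.nan_to_num(P[...,2])
t=cap('top');save(t,'t3');Q=cloud(t);ZQ=np.nan_to_num(Q[...,2])
p,R,o=pose();print(p,np.degrees(np.arctan2(R[1,1],R[0,1])),R[:,2].round(4),o['force'])
def rect(P,m,n):
    print(n,m.sum(),cv2.minAreaRect(P[m][:,:2].astype(np.float32)) if m.sum() else '',np.median(P[...,2][m]) if m.sum() else '')
for nm,A,z in [('wrist',P,Z),('top',Q,ZQ)]:
    rect(A,(abs(z-.059)<.004)&(np.hypot(A[...,0]-.544,A[...,1]-.187)<.11),nm+' rim')
    rect(A,(abs(z-(p[2]-.0225+.016))<.004)&(np.hypot(A[...,0]-p[0],A[...,1]-p[1])<.13),nm+' plate')
    rect(A,(abs(z-(p[2]+.0235))<.004)&(np.hypot(A[...,0]-p[0],A[...,1]-p[1])<.05),nm+' handle')
a=cv2.imread('pics/w3.png');b=cv2.imread('pics/t3.png')
cv2.imwrite('pics/wt3.png',cv2.resize(np.hstack([a[:,100:500],b[100:300,100:400].repeat(1,0)if 0 else cv2.resize(b[110:302,130:330],(400,384))]),(800,384)))
np.savez('pics/m3',P=P,Q=Q)
E
python3 m.py
```

```text
[ 0.5480681  -0.00156534  0.1625593 ] 4.911733716326019 [ 0.e+00 -1.e-04 -1.e+00] [ 0.48993446  0.24923337 -4.96375134]
wrist rim 2770 ((0.5453506708145142, 0.14579585194587708), (0.15635211765766144, 0.07578661292791367), 6.149807453155518) 0.05967062832221329
wrist plate 16638 ((0.5472532510757446, 0.01370922103524208), (0.11259184777736664, 0.11181198805570602), 4.931642532348633) 0.1557151706644564
wrist handle 1919 ((0.5504503846168518, 0.0019640587270259857), (0.031861089169979095, 0.05192238837480545), 22.05809211730957) 0.18571716557015802
top rim 756 ((0.5434980988502502, 0.18662357330322266), (0.15476667881011963, 0.15219564735889435), 6.221080780029297) 0.05942716426242711
top plate 197 ((0.5020420551300049, -0.0017659664154052734), (0.1478830873966217, 0.04345652461051941), 80.99362182617188) 0.15530996137895026
top handle 0
```

View pics/wt3.png

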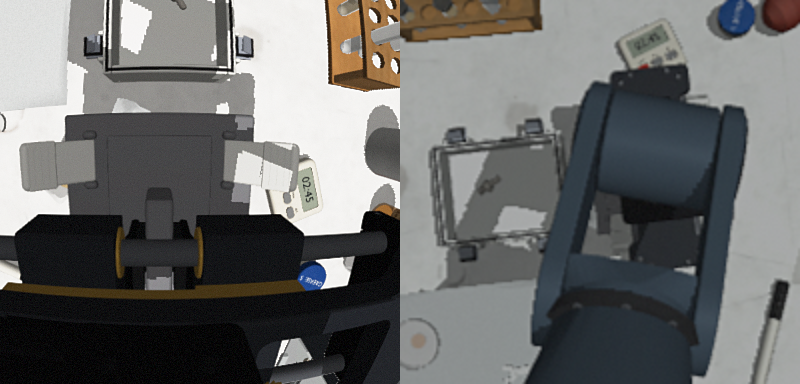

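The wrist crop shows the lid held square. The box's near wall is at row ~68 and its strikes are at (93,45) and (243,45). I fit the edges of both for a relative correction.

```bash
cat > fit.py <<'E'
from h import *
d=np.load('pics/m3.npz');p=np.array([.54807,-.00157,.16256])
def edge(pts,along,fn,lo,hi,bw=.003):
    o=1-along;b=np.floor(pts[:,along]/bw);X=[];Y=[]
    for k in np.unique(b):
        s=pts[b==k]; c=s[:,along].mean()
        if lo<c<hi and len(s)>2: X.append(c);Y.append(fn(s[:,o]))
    X=np.array(X);Y=np.array(Y);k=np.ones(len(X),bool)
    for _ in range(4):
        q=np.polyfit(X[k],Y[k],1);r=abs(Y-np.polyval(q,X));k=r<max(.0012,1.5*np.median(r))
    return np.degrees(np.arctan(q[0])).round(2),q[1].round(5),k.sum(),len(X)
def fr(P,c,yaw): 
    a=np.radians(yaw);return (P[:,:2]-c)@np.array([[np.cos(a),-np.sin(a)],[np.sin(a),np.cos(a)]])
for nm,key in [('wrist','P'),('top','Q')]:
    A=d[key];z=np.nan_to_num(A[...,2])
    B=fr(A[(abs(z-.0595)<.003)],[.544,.187],5);B=B[(abs(B[:,0])<.066)&(abs(B[:,1])<.085)]
    print(nm,'box near y',edge(B,0,np.min,-.05,.05),'far y',edge(B,0,np.max,-.05,.05))
    for lo,hi in [(-.07,-.06),(-.034,.034),(-.07,.07)]:
        print('  x-',edge(B,1,np.min,lo,hi),'x+',edge(B,1,np.max,lo,hi))
    L=fr(A[(abs(z-(p[2]-.0065))<.004)],p[:2],4.91);L=L[(abs(L[:,0])<.062)&(abs(L[:,1])<.08)]
    if len(L)>500: print(nm,'lid far y',edge(L,0,np.max,-.05,.05),'x-',edge(L,1,np.min,.0,.032),edge(L,1,np.min,.06,.075),'x+',edge(L,1,np.max,.0,.032),edge(L,1,np.max,.06,.075))
E
python3 fit.py
```

```text
wrist box near y (np.float64(0.15), np.float64(-0.07775), np.int64(33), 33) far y (np.float64(-0.03), np.float64(-0.07028), np.int64(33), 33)
  x- (np.float64(9.21), np.float64(-0.05181), np.int64(3), 3) x+ (np.float64(2.77), np.float64(0.06021), np.int64(3), 3)
  x- (np.float64(0.01), np.float64(-0.06189), np.int64(10), 10) x+ (np.float64(-1.09), np.float64(0.05657), np.int64(9), 10)
  x- (np.float64(0.32), np.float64(-0.06182), np.int64(16), 22) x+ (np.float64(-0.42), np.float64(0.05676), np.int64(15), 22)
wrist lid far y (np.float64(0.02), np.float64(0.07098), np.int64(34), 34) x- (np.float64(-58.15), np.float64(-0.01691), np.int64(8), 11) (np.float64(8.25), np.float64(-0.0645), np.int64(4), 4) x+ (np.float64(57.45), np.float64(0.01686), np.int64(7), 11) (np.float64(1.09), np.float64(0.05516), np.int64(4), 4)
top box near y (np.float64(-63.02), np.float64(-0.01005), np.int64(20), 30) far y (np.float64(0.42), np.float64(0.07235), np.int64(22), 30)
  x- (np.float64(84.49), np.float64(0.69138), np.int64(2), 3) x+ (np.float64(3.69), np.float64(0.06281), np.int64(3), 3)
  x- (np.float64(0.17), np.float64(-0.05881), np.int64(17), 22) x+ (np.float64(0.57), np.float64(0.05852), np.int64(17), 22)
  x- (np.float64(-1.35), np.float64(-0.05882), np.int64(30), 46) x+ (np.float64(-0.06), np.float64(0.05873), np.int64(31), 46)
```

Emit:
play_rows:
  plan:
    - {"travel": [0.2,0.01,0],"roll": -0.05}
    - {"travel": [0.4,0.02,0],"roll": 0}
    - {"travel": [0.5,0.03,0],"roll": 0}
    - {"travel": [0.6,0.03,0],"roll": 0}
    - {"travel": [0.6,0.03,0],"roll": 0}

```text
clock: 7.9
eef_pos: [0.5444, 0.0921, 0.1626]
eef_rot: [-0.0, 0.675, 0.738, 0.0]
force: [-0.1, -0.6, -5.0]
width: 0.0138
```

Emit:
play_rows:
  plan:
    - {"travel": [0.6,0.03,0],"roll": 0}
    - {"travel": [0.6,0.03,0],"roll": 0}
    - {"travel": [0.5,0.03,0],"roll": 0}
    - {"travel": [0.4,0.02,0],"roll": 0}
    - {"travel": [0.28,0.015,0],"roll": 0}

```text
clock: 8.32
eef_pos: [0.5404, 0.1886, 0.1625]
eef_rot: [-0.0, 0.674, 0.739, 0.0]
force: [-0.3, -1.3, -5.8]
width: 0.0137
```

Emit:
play_rows:
  plan:
    - {"travel": [0,0,0.4],"roll": 0}
    - {"travel": [0,0,0.5],"roll": 0}
    - {"travel": [0,0,0.5],"roll": 0}
    - {"travel": [0,0,0.4],"roll": 0}
    - {"travel": [0,0,0.1],"roll": 0}

```text
clock: 8.73
eef_pos: [0.539, 0.1861, 0.084]
eef_rot: [-0.002, 0.675, 0.738, -0.002]
force: [-1.3, 0.0, -3.7]
width: 0.0138
```

Emit:
play_rows:
  plan:
    - {"travel": [0,0,0],"roll": 0}
    - {"travel": [0,0,0],"roll": 0}
    - {"travel": [0,0,0],"roll": 0}
    - {"travel": [0,0,0],"roll": 0}
    - {"travel": [0,0,0],"roll": 0}

```text
clock: 9.15
eef_pos: [0.5417, 0.1864, 0.0876]
eef_rot: [0.001, 0.675, 0.738, 0.001]
force: [-0.9, 0.2, -3.6]
width: 0.0132
```

```bash
python3 -c "
from h import *
plan([.5418,.1858,.0735],5.1,5)"
```

```text
at [0.5417 0.1864 0.0876] yaw 5.16 F [-0.88  0.22 -3.61] w 0.0132 t 9.15
{"travel":[-0.0, -0.0, 0.07],"roll":0.0}, {"travel":[-0.0, -0.0, 0.07],"roll":0.0}, {"travel":[-0.0, -0.0, 0.07],"roll":0.0}, {"travel":[-0.0, -0.0, 0.07],"roll":0.0}, {"travel":[-0.0, -0.0, 0.07],"roll":0.0},
```

Emit:
play_rows:
  plan:
    - {"travel": [0,0,0.04],"roll": 0}
    - {"travel": [0,0,0.04],"roll": 0}
    - {"travel": [0,0,0.04],"roll": 0}
    - {"travel": [0,0,0.03],"roll": 0}
    - {"travel": [0,0,0],"roll": 0}

```text
clock: 9.57
eef_pos: [0.5407, 0.1863, 0.0802]
eef_rot: [-0.0, 0.675, 0.738, -0.0]
force: [0.1, -0.1, -5.6]
width: 0.0136
```

Emit:
play_rows:
  plan:
    - {"travel": [0,0,0.03],"roll": 0}
    - {"travel": [0,0,0.03],"roll": 0}
    - {"travel": [0,0,0.03],"roll": 0}
    - {"travel": [0,0,0],"roll": 0}
    - {"travel": [0,0,0],"roll": 0}

```text
clock: 9.98
eef_pos: [0.5409, 0.1863, 0.0768]
eef_rot: [-0.0, 0.675, 0.738, -0.0]
force: [-0.1, 0.6, -5.5]
width: 0.0137
```

The lip has entered the mouth without contact. Lowering the last 3 mm or so.

Emit:
play_rows:
  plan:
    - {"travel": [0,0,0.03],"roll": 0}
    - {"travel": [0,0,0.03],"roll": 0}
    - {"travel": [0,0,0.02],"roll": 0}
    - {"travel": [0,0,0],"roll": 0}
    - {"travel": [0,0,0],"roll": 0}

```text
clock: 10.4
eef_pos: [0.5409, 0.1863, 0.0736]
eef_rot: [-0.0, 0.675, 0.738, -0.0]
force: [0.4, -0.5, -4.7]
width: 0.0135
```

Emit:
play_rows:
  plan:
    - {"travel": [0,0,0.02],"roll": 0}
    - {"travel": [0,0,0.01],"roll": 0}
    - {"travel": [0,0,0],"roll": 0}
    - {"travel": [0,0,0],"roll": 0}
    - {"travel": [0,0,0],"roll": 0}

```text
clock: 10.82
eef_pos: [0.5411, 0.1863, 0.0734]
eef_rot: [0.0, 0.674, 0.738, 0.0]
force: [-1.4, 0.0, 6.4]
width: 0.0135
```

Seated: contact added about 11 N, and the TCP at 0.0734 puts the lid at 0.051 above the box origin. Releasing and lifting.

Emit:
play_rows:
  plan:
    - {"travel": [0,0,-0.01],"roll": 0}
    - {"travel": [0,0,-0.01],"roll": 0}
    - {"travel": [0,0,0],"roll": 0}
    - {"travel": [0,0,0],"roll": 0}
    - {"travel": [0,0,0],"roll": 0}
  fingers: 0.5

```text
clock: 11.23
eef_pos: [0.5412, 0.1864, 0.0732]
eef_rot: [0.0, 0.675, 0.738, 0.0]
force: [0.2, 0.0, -0.1]
width: 0.0385
```

Emit:
play_rows:
  plan:
    - {"travel": [0,0,-0.1],"roll": 0}
    - {"travel": [0,0,-0.5],"roll": 0}
    - {"travel": [0,0,-0.5],"roll": 0}
    - {"travel": [0,0,-0.3],"roll": 0}
    - {"travel": [0,0,-0.2],"roll": 0}

```text
clock: 11.65
eef_pos: [0.5419, 0.1865, 0.1391]
eef_rot: [0.001, 0.674, 0.738, 0.001]
force: [-0.3, 1.1, 0.4]
width: 0.0436
```

Emit:
play_rows:
  plan:
    - {"travel": [0,0,0],"roll": 0}
    - {"travel": [0,0,0],"roll": 0}
    - {"travel": [0,0,0],"roll": 0}
    - {"travel": [0,0,0],"roll": 0}
    - {"travel": [0,0,0],"roll": 0}
  fingers: 1

```text
clock: 12.07
eef_pos: [0.5403, 0.1862, 0.1364]
eef_rot: [-0.001, 0.675, 0.738, -0.001]
force: [0.1, -0.2, -0.5]
width: 0.018
```

```bash
python3 -c "
from h import *
c=cap('wrist');save(c,'w4');c2=cap('scene');P=fcloud(c);Z=np.nan_to_num(P[...,2]);np.savez('pics/m4',P=P)
m=(abs(Z-.0975)<.004)&(np.hypot(P[...,0]-.541,P[...,1]-.186)<.06);print(m.sum(),P[m].mean(0))
m=(abs(Z-.0675)<.003)&(np.hypot(P[...,0]-.541,P[...,1]-.186)<.12);print('plate',cv2.minAreaRect(P[m][:,:2].astype(np.float32)),np.median(Z[m]))
b=c2['color'][110:230,140:280,::-1]
cv2.imwrite('pics/v4.png',np.hstack([c['color'][:,:,::-1][:,60:460],cv2.resize(b,(400,343),interpolation=cv2.INTER_CUBIC)[:384].copy() if 0 else cv2.resize(b,(400,384),interpolation=cv2.INTER_CUBIC)]))
plan([.6087,.2370,.110],5.13,5)"
```

```text
1251 [0.540755   0.19232054 0.09655909]
plate ((0.5419734716415405, 0.1853649616241455), (0.11128946393728256, 0.145158052444458), 5.194894313812256) 0.0665560314847153
at [0.5406 0.1863 0.1367] yaw 5.16 F [ 0.29 -0.17  0.6 ] w 0.0102 t 12.17
{"travel":[0.22, 0.36, 0.13],"roll":0.0}, {"travel":[0.22, 0.36, 0.13],"roll":0.0}, {"travel":[0.22, 0.36, 0.13],"roll":0.0}, {"travel":[0.22, 0.36, 0.13],"roll":0.0}, {"travel":[0.22, 0.36, 0.13],"roll":0.0},
```

View pics/v4.png

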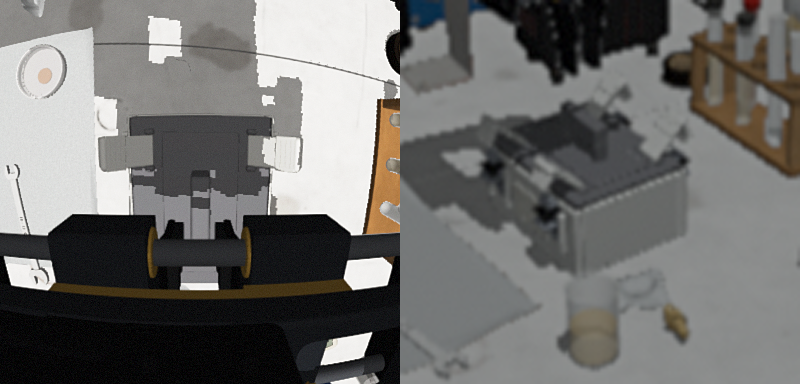

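The lid sits flush on the box with all clips raised, and its plate measures centre (0.542,0.185), yaw 5.2°. Going to the first clip (+x +y).

Emit:
play_rows:
  plan:
    - {"travel": [0.22,0.36,0],"roll": 0}
    - {"travel": [0.22,0.36,0.1],"roll": 0}
    - {"travel": [0.22,0.36,0.1],"roll": 0}
    - {"travel": [0.22,0.36,0.2],"roll": 0}
    - {"travel": [0.22,0.36,0.2],"roll": 0}

```text
clock: 12.58
eef_pos: [0.6094, 0.2371, 0.1129]
eef_rot: [0.0, 0.675, 0.738, 0.0]
force: [0.1, -0.2, -0.0]
width: 0.0004
```

Emit:
play_rows:
  plan:
    - {"travel": [0,0,0],"roll": 0}
    - {"travel": [0,0,0],"roll": 0}
    - {"travel": [0,0,0],"roll": 0}
    - {"travel": [0,0,0],"roll": 0}
    - {"travel": [0,0,0],"roll": 0}

```text
clock: 13.0
eef_pos: [0.6082, 0.2361, 0.1138]
eef_rot: [-0.0, 0.675, 0.738, -0.0]
force: [0.1, 0.2, -0.4]
width: 0.0004
```

Emit:
play_rows:
  plan:
    - {"travel": [0,0,0.05],"roll": 0}
    - {"travel": [0,0,0.1],"roll": 0}
    - {"travel": [0,0,0.05],"roll": 0}
    - {"travel": [0,0,0],"roll": 0}
    - {"travel": [0,0,0],"roll": 0}

```text
clock: 13.42
eef_pos: [0.6085, 0.2365, 0.105]
eef_rot: [-0.0, 0.675, 0.738, -0.0]
force: [-0.3, -0.0, 0.0]
width: 0.0004
```

Emit:
play_rows:
  plan:
    - {"travel": [0,0,0.03],"roll": 0}
    - {"travel": [0,0,0.03],"roll": 0}
    - {"travel": [0,0,0.03],"roll": 0}
    - {"travel": [0,0,0.03],"roll": 0}
    - {"travel": [0,0,0],"roll": 0}

```text
clock: 13.83
eef_pos: [0.6085, 0.2366, 0.1002]
eef_rot: [-0.0, 0.675, 0.738, -0.0]
force: [0.0, 0.4, 0.2]
width: 0.0004
```

Emit:
play_rows:
  plan:
    - {"travel": [0,0,0.03],"roll": 0}
    - {"travel": [0,0,0.03],"roll": 0}
    - {"travel": [0,0,0.03],"roll": 0}
    - {"travel": [0,0,0.03],"roll": 0}
    - {"travel": [0,0,0],"roll": 0}

```text
clock: 14.25
eef_pos: [0.6085, 0.2366, 0.0954]
eef_rot: [-0.0, 0.675, 0.738, -0.0]
force: [-0.5, -0.7, 0.4]
width: 0.0004
```

Emit:
play_rows:
  plan:
    - {"travel": [0,0,0.03],"roll": 0}
    - {"travel": [0,0,0.03],"roll": 0}
    - {"travel": [0,0,0.03],"roll": 0}
    - {"travel": [0,0,0.03],"roll": 0}
    - {"travel": [0,0,0],"roll": 0}

```text
clock: 14.67
eef_pos: [0.6088, 0.2366, 0.0908]
eef_rot: [0.0, 0.675, 0.738, 0.0]
force: [-0.1, 0.9, 0.8]
width: 0.0007
```

Emit:
play_rows:
  plan:
    - {"travel": [0,0,0.02],"roll": 0}
    - {"travel": [0,0,0.02],"roll": 0}
    - {"travel": [0,0,0.02],"roll": 0}
    - {"travel": [0,0,0],"roll": 0}
    - {"travel": [0,0,0],"roll": 0}

```text
clock: 15.08
eef_pos: [0.6086, 0.2366, 0.0885]
eef_rot: [-0.0, 0.675, 0.738, -0.0]
force: [0.8, -0.0, 0.8]
width: 0.0002
```

Light spring contact. Continuing in small steps.

Emit:
play_rows:
  plan:
    - {"travel": [0,0,0.02],"roll": 0}
    - {"travel": [0,0,0.02],"roll": 0}
    - {"travel": [0,0,0.02],"roll": 0}
    - {"travel": [0,0,0.02],"roll": 0}
    - {"travel": [0,0,0],"roll": 0}

```text
clock: 15.5
eef_pos: [0.6087, 0.2366, 0.0852]
eef_rot: [-0.0, 0.675, 0.738, -0.0]
force: [-0.6, 0.2, 1.2]
width: 0.0005
```

Emit:
play_rows:
  plan:
    - {"travel": [0,0,0.02],"roll": 0}
    - {"travel": [0,0,0.02],"roll": 0}
    - {"travel": [0,0,0.01],"roll": 0}
    - {"travel": [0,0,0],"roll": 0}
    - {"travel": [0,0,0],"roll": 0}

```text
clock: 15.92
eef_pos: [0.6084, 0.2366, 0.0832]
eef_rot: [-0.0, 0.675, 0.738, -0.0]
force: [0.5, -0.1, 0.2]
width: 0.0006
```

Emit:
play_rows:
  plan:
    - {"travel": [0,0,0.02],"roll": 0}
    - {"travel": [0,0,0.02],"roll": 0}
    - {"travel": [0,0,0.01],"roll": 0}
    - {"travel": [0,0,0],"roll": 0}
    - {"travel": [0,0,0],"roll": 0}

```text
clock: 16.33
eef_pos: [0.6088, 0.2367, 0.0813]
eef_rot: [0.0, 0.675, 0.738, 0.0]
force: [0.5, 0.4, 2.1]
width: 0.0002
```

Emit:
play_rows:
  plan:
    - {"travel": [0,0,0.02],"roll": 0}
    - {"travel": [0,0,0.01],"roll": 0}
    - {"travel": [0,0,0.01],"roll": 0}
    - {"travel": [0,0,0],"roll": 0}
    - {"travel": [0,0,0],"roll": 0}

```text
clock: 16.75
eef_pos: [0.6091, 0.2367, 0.0804]
eef_rot: [0.0, 0.674, 0.738, 0.0]
force: [-0.6, 0.6, 4.7]
width: 0.0005
```

Emit:
play_rows:
  plan:
    - {"travel": [0,0,0.02],"roll": 0}
    - {"travel": [0,0,0.01],"roll": 0}
    - {"travel": [0,0,0],"roll": 0}
    - {"travel": [0,0,0],"roll": 0}
    - {"travel": [0,0,0],"roll": 0}

```text
clock: 17.17
eef_pos: [0.6099, 0.2367, 0.0798]
eef_rot: [0.001, 0.675, 0.738, 0.001]
force: [0.3, -0.7, 6.2]
width: 0.0002
```

Emit:
play_rows:
  plan:
    - {"travel": [0,0,0.02],"roll": 0}
    - {"travel": [0,0,0],"roll": 0}
    - {"travel": [0,0,0],"roll": 0}
    - {"travel": [0,0,0],"roll": 0}
    - {"travel": [0,0,0],"roll": 0}

```text
clock: 17.58
eef_pos: [0.6103, 0.2367, 0.0793]
eef_rot: [0.001, 0.675, 0.738, 0.001]
force: [-0.8, -0.4, 7.1]
width: 0.0004
```

Emit:
play_rows:
  plan:
    - {"travel": [0,0,0.02],"roll": 0}
    - {"travel": [0,0,0.01],"roll": 0}
    - {"travel": [0,0,0],"roll": 0}
    - {"travel": [0,0,0],"roll": 0}
    - {"travel": [0,0,0],"roll": 0}

```text
clock: 18.0
eef_pos: [0.6107, 0.2368, 0.0784]
eef_rot: [0.002, 0.675, 0.738, 0.002]
force: [0.7, -0.7, 8.9]
width: 0.0006
```

Emit:
play_rows:
  plan:
    - {"travel": [0,0,0.02],"roll": 0}
    - {"travel": [0,0,0],"roll": 0}
    - {"travel": [0,0,0],"roll": 0}
    - {"travel": [0,0,0],"roll": 0}
    - {"travel": [0,0,0],"roll": 0}

```text
clock: 18.42
eef_pos: [0.6111, 0.2368, 0.0779]
eef_rot: [0.002, 0.674, 0.738, 0.002]
force: [1.1, -1.0, 9.2]
width: 0.0006
```

Emit:
play_rows:
  plan:
    - {"travel": [0,0,0.02],"roll": 0}
    - {"travel": [0,0,0.01],"roll": 0}
    - {"travel": [0,0,0],"roll": 0}
    - {"travel": [0,0,0],"roll": 0}
    - {"travel": [0,0,0],"roll": 0}

```text
clock: 18.83
eef_pos: [0.6077, 0.2365, 0.0738]
eef_rot: [-0.001, 0.675, 0.738, -0.001]
force: [-0.3, -0.2, -0.3]
width: 0.0002
```

Emit:
play_rows:
  plan:
    - {"travel": [0,0,0.02],"roll": 0}
    - {"travel": [0,0,0],"roll": 0}
    - {"travel": [0,0,0],"roll": 0}
    - {"travel": [0,0,0],"roll": 0}
    - {"travel": [0,0,0],"roll": 0}

```text
clock: 19.25
eef_pos: [0.6085, 0.2366, 0.0734]
eef_rot: [-0.0, 0.675, 0.738, -0.0]
force: [0.2, -0.1, 1.2]
width: 0.0007
```

Clip 1 clicked: the force rose to 9 N, then fell to about 0 at z=0.0738. Next the diagonal clip (-x -y).

Emit:
play_rows:
  plan:
    - {"travel": [0,0,-0.1],"roll": 0}
    - {"travel": [0,0,-0.3],"roll": 0}
    - {"travel": [0,0,-0.4],"roll": 0}
    - {"travel": [0,0,-0.2],"roll": 0}
    - {"travel": [-0.13,-0.2,0],"roll": 0}

```text
clock: 19.67
eef_pos: [0.6049, 0.232, 0.1174]
eef_rot: [0.003, 0.674, 0.738, 0.004]
force: [0.1, -0.9, 0.8]
width: 0.0003
```

Emit:
play_rows:
  plan:
    - {"travel": [-0.3,-0.5,0],"roll": 0}
    - {"travel": [-0.4,-0.6,0],"roll": 0}
    - {"travel": [-0.4,-0.6,0],"roll": 0}
    - {"travel": [-0.4,-0.6,0],"roll": 0}
    - {"travel": [-0.35,-0.6,0],"roll": 0}

```text
clock: 20.08
eef_pos: [0.4918, 0.1458, 0.1147]
eef_rot: [0.001, 0.674, 0.738, 0.001]
force: [0.4, -0.2, 0.2]
width: 0.0006
```

Emit:
play_rows:
  plan:
    - {"travel": [-0.2,-0.3,0],"roll": 0}
    - {"travel": [-0.1,-0.19,0],"roll": 0}
    - {"travel": [0,0,0],"roll": 0}
    - {"travel": [0,0,0],"roll": 0}
    - {"travel": [0,0,0],"roll": 0}

```text
clock: 20.5
eef_pos: [0.4759, 0.1333, 0.1142]
eef_rot: [0.001, 0.674, 0.738, 0.001]
force: [0.0, 0.6, -0.7]
width: 0.0005
```

Emit:
play_rows:
  plan:
    - {"travel": [0,0,0.1],"roll": 0}
    - {"travel": [0,0,0.1],"roll": 0}
    - {"travel": [0,0,0.1],"roll": 0}
    - {"travel": [0,0,0.1],"roll": 0}
    - {"travel": [0,0,0],"roll": 0}

```text
clock: 20.92
eef_pos: [0.4734, 0.133, 0.0966]
eef_rot: [-0.001, 0.674, 0.738, -0.001]
force: [-0.8, 0.5, -0.0]
width: 0.0004
```

Emit:
play_rows:
  plan:
    - {"travel": [0,0,0.06],"roll": 0}
    - {"travel": [0,0,0.06],"roll": 0}
    - {"travel": [0,0,0.06],"roll": 0}
    - {"travel": [0,0,0.04],"roll": 0}
    - {"travel": [0,0,0],"roll": 0}

```text
clock: 21.33
eef_pos: [0.4737, 0.1329, 0.0887]
eef_rot: [-0.0, 0.675, 0.738, -0.0]
force: [-0.4, -0.5, 0.8]
width: 0.0005
```

Emit:
play_rows:
  plan:
    - {"travel": [0,0,0.03],"roll": 0}
    - {"travel": [0,0,0.03],"roll": 0}
    - {"travel": [0,0,0.03],"roll": 0}
    - {"travel": [0,0,0],"roll": 0}
    - {"travel": [0,0,0],"roll": 0}

```text
clock: 21.75
eef_pos: [0.4739, 0.1329, 0.0853]
eef_rot: [-0.0, 0.675, 0.738, -0.0]
force: [-0.6, -0.2, 0.7]
width: 0.0002
```

Emit:
play_rows:
  plan:
    - {"travel": [0,0,0.02],"roll": 0}
    - {"travel": [0,0,0.02],"roll": 0}
    - {"travel": [0,0,0.01],"roll": 0}
    - {"travel": [0,0,0],"roll": 0}
    - {"travel": [0,0,0],"roll": 0}

```text
clock: 22.17
eef_pos: [0.4738, 0.1329, 0.0839]
eef_rot: [0.0, 0.674, 0.738, -0.0]
force: [-1.3, -0.0, 7.6]
width: 0.0006
```

Emit:
play_rows:
  plan:
    - {"travel": [0,0,0.02],"roll": 0}
    - {"travel": [0,0,0],"roll": 0}
    - {"travel": [0,0,0],"roll": 0}
    - {"travel": [0,0,0],"roll": 0}
    - {"travel": [0,0,0],"roll": 0}

```text
clock: 22.58
eef_pos: [0.4735, 0.1329, 0.0833]
eef_rot: [-0.0, 0.674, 0.738, -0.0]
force: [-1.9, -0.2, 8.4]
width: 0.0
```

Emit:
play_rows:
  plan:
    - {"travel": [0,0,0.02],"roll": 0}
    - {"travel": [0,0,0],"roll": 0}
    - {"travel": [0,0,0],"roll": 0}
    - {"travel": [0,0,0],"roll": 0}
    - {"travel": [0,0,0],"roll": 0}

```text
clock: 23.0
eef_pos: [0.4731, 0.1328, 0.0825]
eef_rot: [-0.0, 0.674, 0.738, -0.001]
force: [-3.2, -0.3, 9.6]
width: 0.0008
```

Emit:
play_rows:
  plan:
    - {"travel": [0,0,0.02],"roll": 0}
    - {"travel": [0,0,0],"roll": 0}
    - {"travel": [0,0,0],"roll": 0}
    - {"travel": [0,0,0],"roll": 0}
    - {"travel": [0,0,0],"roll": 0}

```text
clock: 23.42
eef_pos: [0.4728, 0.1328, 0.0818]
eef_rot: [-0.001, 0.674, 0.738, -0.001]
force: [-3.9, -0.2, 10.3]
width: 0.0007
```

Emit:
play_rows:
  plan:
    - {"travel": [0,0,0.02],"roll": 0}
    - {"travel": [0,0,0],"roll": 0}
    - {"travel": [0,0,0],"roll": 0}
    - {"travel": [0,0,0],"roll": 0}
    - {"travel": [0,0,0],"roll": 0}

```text
clock: 23.83
eef_pos: [0.4724, 0.1328, 0.081]
eef_rot: [-0.001, 0.674, 0.738, -0.001]
force: [-4.3, -0.9, 11.3]
width: 0.0007
```

Emit:
play_rows:
  plan:
    - {"travel": [0,0,0.02],"roll": 0}
    - {"travel": [0,0,0],"roll": 0}
    - {"travel": [0,0,0],"roll": 0}
    - {"travel": [0,0,0],"roll": 0}
    - {"travel": [0,0,0],"roll": 0}

```text
clock: 24.25
eef_pos: [0.4738, 0.1329, 0.0793]
eef_rot: [-0.0, 0.675, 0.738, -0.0]
force: [-2.1, -0.5, 3.9]
width: 0.0006
```

Emit:
play_rows:
  plan:
    - {"travel": [0,0,0.02],"roll": 0}
    - {"travel": [0,0,0],"roll": 0}
    - {"travel": [0,0,0],"roll": 0}
    - {"travel": [0,0,0],"roll": 0}
    - {"travel": [0,0,0],"roll": 0}

```text
clock: 24.67
eef_pos: [0.4743, 0.1329, 0.0784]
eef_rot: [0.0, 0.675, 0.738, 0.0]
force: [0.1, -0.0, -0.4]
width: 0.0009
```

Emit:
play_rows:
  plan:
    - {"travel": [0,0,0.02],"roll": 0}
    - {"travel": [0,0,0],"roll": 0}
    - {"travel": [0,0,0],"roll": 0}
    - {"travel": [0,0,0],"roll": 0}
    - {"travel": [0,0,0],"roll": 0}

```text
clock: 25.08
eef_pos: [0.474, 0.1329, 0.0777]
eef_rot: [0.0, 0.675, 0.738, 0.0]
force: [0.7, -1.0, 0.1]
width: 0.0008
```

Emit:
play_rows:
  plan:
    - {"travel": [0,0,-0.1],"roll": 0}
    - {"travel": [0,0,-0.3],"roll": 0}
    - {"travel": [0,0,-0.4],"roll": 0}
    - {"travel": [0,0,-0.4],"roll": 0}
    - {"travel": [-0.4,0.3,-0.3],"roll": 0}

```text
clock: 25.5
eef_pos: [0.4843, 0.1196, 0.1387]
eef_rot: [-0.002, 0.674, 0.739, -0.001]
force: [-0.5, -0.6, -0.4]
width: 0.0007
```

Emit:
play_rows:
  plan:
    - {"travel": [-0.6,0.5,-0.2],"roll": 0}
    - {"travel": [-0.8,0.5,0],"roll": 0}
    - {"travel": [-0.4,0.3,0],"roll": 0}
    - {"travel": [0,0,0],"roll": 0}
    - {"travel": [0,0,0],"roll": 0}

```text
clock: 25.92
eef_pos: [0.5459, 0.0502, 0.1459]
eef_rot: [-0.0, 0.675, 0.738, 0.0]
force: [-0.5, 0.8, -1.0]
width: 0.0007
```

```bash
cat > clips.py <<'E'
import sys
from h import *
c=cap('wrist');save(c,sys.argv[1]);P=fcloud(c);Z=P[...,2]
a=np.radians(5.15);M=np.array([[np.cos(a),-np.sin(a)],[np.sin(a),np.cos(a)]])
L=(P[...,:2]-[.5415,.185])@M
for n,sx,sy in [('a',1,1),('b',1,-1),('c',-1,-1),('d',-1,1)]:
    m=(abs(L[...,1]-sy*46e-3)<.008)&(L[...,0]*sx>.048)&(L[...,0]*sx<.09)&(Z>.058)
    if m.sum()>20:
        x=L[...,0][m]*sx;z=Z[m]-.051
        print(n,m.sum(),'reach',np.percentile(x,98).round(4),'z98',np.percentile(z,98).round(4),'slope angle',np.arctan(np.polyfit(x,z,1)[0]).round(2))
    else: print(n,m.sum())
E
python3 clips.py w5; python3 -c "
from h import *
plan([.6170,.1456,.113],5.13,5)"
```

```text
a 68 reach 0.0837 z98 0.0231 slope angle 0.08
b 781 reach 0.0737 z98 0.0441 slope angle 0.57
c 814 reach 0.0809 z98 0.0256 slope angle 0.16
d 72 reach 0.0731 z98 0.0154 slope angle 0.03
at [0.5446 0.0511 0.1456] yaw 5.12 F [ 0.67  0.31 -0.54] w 0.001 t 25.97
{"travel":[0.44, 0.4, 0.16],"roll":-0.0}, {"travel":[0.44, 0.4, 0.16],"roll":-0.0}, {"travel":[0.44, 0.4, 0.16],"roll":-0.0}, {"travel":[0.44, 0.4, 0.16],"roll":-0.0}, {"travel":[0.44, 0.4, 0.16],"roll":-0.0},
```

View pics/w5.png

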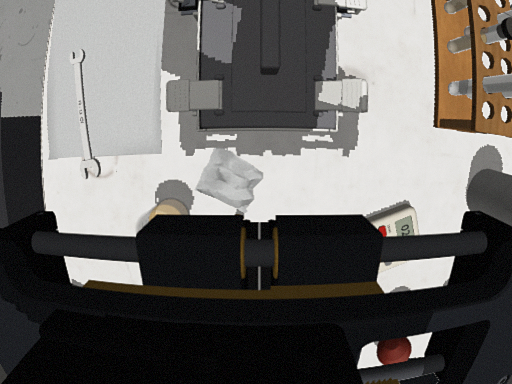

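The wrist view shows clip A level (slope 0.08), clip C at (194,95) level (0.16) and clip B at (341,95) still raised (0.57). Clip D is out of view. Next B.

Emit:
play_rows:
  plan:
    - {"travel": [0.3,0.3,0],"roll": 0}
    - {"travel": [0.5,0.5,0],"roll": 0}
    - {"travel": [0.6,0.5,0.2],"roll": 0}
    - {"travel": [0.5,0.5,0.2],"roll": 0}
    - {"travel": [0.3,0.2,0.2],"roll": 0}

```text
clock: 26.38
eef_pos: [0.6182, 0.1493, 0.1216]
eef_rot: [0.0, 0.674, 0.739, 0.001]
force: [0.2, -0.6, 0.3]
width: 0.0006
```

Emit:
play_rows:
  plan:
    - {"travel": [0,0,0.1],"roll": 0}
    - {"travel": [0,0,0.1],"roll": 0}
    - {"travel": [0,0,0],"roll": 0}
    - {"travel": [0,0,0],"roll": 0}
    - {"travel": [0,0,0],"roll": 0}

```text
clock: 26.8
eef_pos: [0.6167, 0.1449, 0.1141]
eef_rot: [-0.0, 0.675, 0.738, -0.0]
force: [-0.7, 0.4, -0.7]
width: 0.0007
```

Emit:
play_rows:
  plan:
    - {"travel": [0,0,0.1],"roll": 0}
    - {"travel": [0,0,0.1],"roll": 0}
    - {"travel": [0,0,0.1],"roll": 0}
    - {"travel": [0,0,0.1],"roll": 0}
    - {"travel": [0,0,0],"roll": 0}

```text
clock: 27.22
eef_pos: [0.6166, 0.1456, 0.0966]
eef_rot: [-0.001, 0.675, 0.738, -0.001]
force: [-1.1, 0.5, -0.1]
width: 0.0002
```

Emit:
play_rows:
  plan:
    - {"travel": [0,0,0.06],"roll": 0}
    - {"travel": [0,0,0.06],"roll": 0}
    - {"travel": [0,0,0.06],"roll": 0}
    - {"travel": [0,0,0.04],"roll": 0}
    - {"travel": [0,0,0],"roll": 0}

```text
clock: 27.63
eef_pos: [0.6174, 0.1459, 0.0887]
eef_rot: [-0.0, 0.675, 0.738, -0.0]
force: [-0.9, 0.3, 0.7]
width: 0.0005
```

Emit:
play_rows:
  plan:
    - {"travel": [0,0,0.03],"roll": 0}
    - {"travel": [0,0,0.03],"roll": 0}
    - {"travel": [0,0,0.03],"roll": 0}
    - {"travel": [0,0,0],"roll": 0}
    - {"travel": [0,0,0],"roll": 0}

```text
clock: 28.05
eef_pos: [0.6172, 0.1458, 0.0852]
eef_rot: [-0.0, 0.675, 0.738, -0.0]
force: [0.3, -0.1, 0.9]
width: 0.0004
```

Emit:
play_rows:
  plan:
    - {"travel": [0,0,0.02],"roll": 0}
    - {"travel": [0,0,0.02],"roll": 0}
    - {"travel": [0,0,0.01],"roll": 0}
    - {"travel": [0,0,0],"roll": 0}
    - {"travel": [0,0,0],"roll": 0}

```text
clock: 28.47
eef_pos: [0.6171, 0.1458, 0.0832]
eef_rot: [-0.0, 0.675, 0.738, -0.0]
force: [0.7, 0.6, 1.6]
width: 0.0003
```

Emit:
play_rows:
  plan:
    - {"travel": [0,0,0.02],"roll": 0}
    - {"travel": [0,0,0.02],"roll": 0}
    - {"travel": [0,0,0],"roll": 0}
    - {"travel": [0,0,0],"roll": 0}
    - {"travel": [0,0,0],"roll": 0}

```text
clock: 28.88
eef_pos: [0.6175, 0.1459, 0.0822]
eef_rot: [0.0, 0.675, 0.738, 0.0]
force: [-1.7, -0.3, 5.3]
width: 0.0005
```

Emit:
play_rows:
  plan:
    - {"travel": [0,0,0.02],"roll": 0}
    - {"travel": [0,0,0.01],"roll": 0}
    - {"travel": [0,0,0],"roll": 0}
    - {"travel": [0,0,0],"roll": 0}
    - {"travel": [0,0,0],"roll": 0}

```text
clock: 29.3
eef_pos: [0.6178, 0.1459, 0.0815]
eef_rot: [0.0, 0.675, 0.738, 0.0]
force: [-0.9, 0.9, 7.1]
width: 0.0008
```

Emit:
play_rows:
  plan:
    - {"travel": [0,0,0.02],"roll": 0}
    - {"travel": [0,0,0],"roll": 0}
    - {"travel": [0,0,0],"roll": 0}
    - {"travel": [0,0,0],"roll": 0}
    - {"travel": [0,0,0],"roll": 0}

```text
clock: 29.72
eef_pos: [0.6181, 0.1459, 0.081]
eef_rot: [0.001, 0.675, 0.738, 0.001]
force: [-0.6, -0.2, 7.4]
width: 0.0005
```

Emit:
play_rows:
  plan:
    - {"travel": [0,0,0.02],"roll": 0}
    - {"travel": [0,0,0],"roll": 0}
    - {"travel": [0,0,0],"roll": 0}
    - {"travel": [0,0,0],"roll": 0}
    - {"travel": [0,0,0],"roll": 0}

```text
clock: 30.13
eef_pos: [0.6184, 0.146, 0.0803]
eef_rot: [0.001, 0.674, 0.738, 0.001]
force: [-1.0, 0.7, 9.5]
width: 0.0003
```

Emit:
play_rows:
  plan:
    - {"travel": [0,0,0.02],"roll": 0}
    - {"travel": [0,0,0],"roll": 0}
    - {"travel": [0,0,0],"roll": 0}
    - {"travel": [0,0,0],"roll": 0}
    - {"travel": [0,0,0],"roll": 0}

```text
clock: 30.55
eef_pos: [0.6175, 0.1458, 0.078]
eef_rot: [0.0, 0.675, 0.738, 0.0]
force: [1.5, -0.4, 2.2]
width: 0.0004
```

Emit:
play_rows:
  plan:
    - {"travel": [0,0,0.02],"roll": 0}
    - {"travel": [0,0,0],"roll": 0}
    - {"travel": [0,0,0],"roll": 0}
    - {"travel": [0,0,0],"roll": 0}
    - {"travel": [0,0,0],"roll": 0}

```text
clock: 30.97
eef_pos: [0.6166, 0.1458, 0.0768]
eef_rot: [-0.001, 0.675, 0.738, -0.001]
force: [-0.7, 0.2, -0.2]
width: 0.0005
```

Emit:
play_rows:
  plan:
    - {"travel": [0,0,0.02],"roll": 0}
    - {"travel": [0,0,0],"roll": 0}
    - {"travel": [0,0,0],"roll": 0}
    - {"travel": [0,0,0],"roll": 0}
    - {"travel": [0,0,0],"roll": 0}

```text
clock: 31.38
eef_pos: [0.6173, 0.1458, 0.0766]
eef_rot: [0.0, 0.675, 0.738, 0.0]
force: [0.1, 0.7, 0.2]
width: 0.0007
```

Clip B clicked (9.5 N, then 0). On to D.

Emit:
play_rows:
  plan:
    - {"travel": [0,0,-0.1],"roll": 0}
    - {"travel": [0,0,-0.3],"roll": 0}
    - {"travel": [0,0,-0.4],"roll": 0}
    - {"travel": [0,0,-0.15],"roll": 0}
    - {"travel": [0.15,-0.2,0],"roll": 0}

```text
clock: 31.8
eef_pos: [0.6124, 0.1505, 0.1175]
eef_rot: [0.003, 0.675, 0.738, 0.003]
force: [0.6, 0.4, -0.4]
width: 0.0005
```

Emit:
play_rows:
  plan:
    - {"travel": [0.3,-0.5,0],"roll": 0}
    - {"travel": [0.4,-0.6,0],"roll": 0}
    - {"travel": [0.4,-0.6,0],"roll": 0}
    - {"travel": [0.4,-0.6,0],"roll": 0}
    - {"travel": [0.35,-0.6,0],"roll": 0}

```text
clock: 32.22
eef_pos: [0.4842, 0.2151, 0.1144]
eef_rot: [-0.0, 0.675, 0.738, -0.0]
force: [0.0, 0.3, 0.6]
width: 0.0006
```

Emit:
play_rows:
  plan:
    - {"travel": [0.2,-0.3,0],"roll": 0}
    - {"travel": [0.1,-0.2,0],"roll": 0}
    - {"travel": [0,0,0],"roll": 0}
    - {"travel": [0,0,0],"roll": 0}
    - {"travel": [0,0,0],"roll": 0}

```text
clock: 32.63
eef_pos: [0.4677, 0.2243, 0.1148]
eef_rot: [0.001, 0.675, 0.738, 0.001]
force: [0.0, 0.3, -0.8]
width: 0.0006
```

Emit:
play_rows:
  plan:
    - {"travel": [0,0,0.1],"roll": 0}
    - {"travel": [0,0,0.1],"roll": 0}
    - {"travel": [0,0,0.1],"roll": 0}
    - {"travel": [0,0,0.1],"roll": 0}
    - {"travel": [0,0,0],"roll": 0}

```text
clock: 33.05
eef_pos: [0.4652, 0.2241, 0.0974]
eef_rot: [-0.001, 0.675, 0.738, -0.001]
force: [-0.3, -0.8, -0.2]
width: 0.0001
```

Emit:
play_rows:
  plan:
    - {"travel": [0,0,0.06],"roll": 0}
    - {"travel": [0,0,0.06],"roll": 0}
    - {"travel": [0,0,0.06],"roll": 0}
    - {"travel": [0,0,0.04],"roll": 0}
    - {"travel": [0,0,0],"roll": 0}

```text
clock: 33.47
eef_pos: [0.4654, 0.2245, 0.0895]
eef_rot: [-0.0, 0.674, 0.738, -0.0]
force: [-0.9, 0.4, 1.0]
width: 0.0003
```

Emit:
play_rows:
  plan:
    - {"travel": [0,0,0.03],"roll": 0}
    - {"travel": [0,0,0.03],"roll": 0}
    - {"travel": [0,0,0.03],"roll": 0}
    - {"travel": [0,0,0],"roll": 0}
    - {"travel": [0,0,0],"roll": 0}

```text
clock: 33.88
eef_pos: [0.4657, 0.2245, 0.0861]
eef_rot: [0.0, 0.675, 0.738, 0.0]
force: [0.1, 0.1, 0.8]
width: 0.0003
```

Emit:
play_rows:
  plan:
    - {"travel": [0,0,0.02],"roll": 0}
    - {"travel": [0,0,0.02],"roll": 0}
    - {"travel": [0,0,0.01],"roll": 0}
    - {"travel": [0,0,0],"roll": 0}
    - {"travel": [0,0,0],"roll": 0}

```text
clock: 34.3
eef_pos: [0.4655, 0.2245, 0.0845]
eef_rot: [-0.0, 0.675, 0.738, -0.0]
force: [-1.8, -0.4, 4.8]
width: 0.0004
```

Emit:
play_rows:
  plan:
    - {"travel": [0,0,0.02],"roll": 0}
    - {"travel": [0,0,0],"roll": 0}
    - {"travel": [0,0,0],"roll": 0}
    - {"travel": [0,0,0],"roll": 0}
    - {"travel": [0,0,0],"roll": 0}

```text
clock: 34.72
eef_pos: [0.4652, 0.2245, 0.084]
eef_rot: [-0.0, 0.674, 0.738, -0.0]
force: [-2.8, -0.9, 7.2]
width: 0.0005
```

Emit:
play_rows:
  plan:
    - {"travel": [0,0,0.02],"roll": 0}
    - {"travel": [0,0,0],"roll": 0}
    - {"travel": [0,0,0],"roll": 0}
    - {"travel": [0,0,0],"roll": 0}
    - {"travel": [0,0,0],"roll": 0}

```text
clock: 35.13
eef_pos: [0.465, 0.2245, 0.0833]
eef_rot: [-0.0, 0.674, 0.738, -0.0]
force: [-3.5, -0.3, 9.9]
width: 0.0005
```

Emit:
play_rows:
  plan:
    - {"travel": [0,0,0.02],"roll": 0}
    - {"travel": [0,0,0],"roll": 0}
    - {"travel": [0,0,0],"roll": 0}
    - {"travel": [0,0,0],"roll": 0}
    - {"travel": [0,0,0],"roll": 0}

```text
clock: 35.55
eef_pos: [0.4646, 0.2244, 0.0826]
eef_rot: [-0.001, 0.675, 0.738, -0.001]
force: [-3.8, -0.6, 10.4]
width: 0.0006
```

Emit:
play_rows:
  plan:
    - {"travel": [0,0,0.02],"roll": 0}
    - {"travel": [0,0,0],"roll": 0}
    - {"travel": [0,0,0],"roll": 0}
    - {"travel": [0,0,0],"roll": 0}
    - {"travel": [0,0,0],"roll": 0}

```text
clock: 35.97
eef_pos: [0.4643, 0.2244, 0.0818]
eef_rot: [-0.001, 0.675, 0.738, -0.001]
force: [-4.1, -0.0, 11.0]
width: 0.0004
```

Emit:
play_rows:
  plan:
    - {"travel": [0,0,0.02],"roll": 0}
    - {"travel": [0,0,0],"roll": 0}
    - {"travel": [0,0,0],"roll": 0}
    - {"travel": [0,0,0],"roll": 0}
    - {"travel": [0,0,0],"roll": 0}

```text
clock: 36.38
eef_pos: [0.4639, 0.2244, 0.081]
eef_rot: [-0.001, 0.675, 0.738, -0.001]
force: [-4.6, 0.0, 11.5]
width: 0.0004
```

Emit:
play_rows:
  plan:
    - {"travel": [0,0,0.02],"roll": 0}
    - {"travel": [0,0,0],"roll": 0}
    - {"travel": [0,0,0],"roll": 0}
    - {"travel": [0,0,0],"roll": 0}
    - {"travel": [0,0,0],"roll": 0}

```text
clock: 36.8
eef_pos: [0.4656, 0.2245, 0.0794]
eef_rot: [-0.0, 0.675, 0.738, -0.0]
force: [-1.4, -0.1, 3.4]
width: 0.0002
```

Emit:
play_rows:
  plan:
    - {"travel": [0,0,0.02],"roll": 0}
    - {"travel": [0,0,0],"roll": 0}
    - {"travel": [0,0,0.02],"roll": 0}
    - {"travel": [0,0,0],"roll": 0}
    - {"travel": [0,0,0],"roll": 0}

```text
clock: 37.22
eef_pos: [0.4659, 0.2245, 0.0775]
eef_rot: [0.0, 0.675, 0.738, 0.0]
force: [0.0, -0.0, 0.3]
width: 0.0006
```

Emit:
play_rows:
  plan:
    - {"travel": [0,0,-0.1],"roll": 0}
    - {"travel": [0,0,-0.4],"roll": 0}
    - {"travel": [0,0,-0.5],"roll": 0}
    - {"travel": [0,0,-0.5],"roll": 0}
    - {"travel": [0,0,-0.4],"roll": 0}

```text
clock: 37.63
eef_pos: [0.466, 0.2246, 0.1552]
eef_rot: [0.0, 0.675, 0.738, 0.001]
force: [-0.0, 0.4, 0.5]
width: 0.0006
```

Emit:
play_rows:
  plan:
    - {"travel": [-0.4,0.2,-0.2],"roll": 0}
    - {"travel": [-0.6,0.2,0],"roll": 0}
    - {"travel": [-0.8,0.2,0],"roll": 0}
    - {"travel": [-0.8,0.2,0],"roll": 0}
    - {"travel": [-0.8,0.2,0],"roll": 0}

```text
clock: 38.05
eef_pos: [0.5181, 0.0915, 0.1623]
eef_rot: [0.0, 0.674, 0.739, 0.0]
force: [0.9, -0.1, 1.7]
width: 0.0005
```

Emit:
play_rows:
  plan:
    - {"travel": [-0.8,0.2,0],"roll": 0}
    - {"travel": [-0.8,0.2,0],"roll": 0}
    - {"travel": [-0.6,0.2,0],"roll": 0}
    - {"travel": [-0.4,0,0],"roll": 0}
    - {"travel": [-0.2,0,0],"roll": 0}

```text
clock: 38.47
eef_pos: [0.5527, -0.0193, 0.162]
eef_rot: [0.001, 0.675, 0.737, 0.0]
force: [0.4, -0.9, -0.4]
width: 0.0002
```

Emit:
play_rows:
  plan:
    - {"travel": [0,0,0],"roll": 0}
    - {"travel": [0,0,0],"roll": 0}
    - {"travel": [0,0,0],"roll": 0}
    - {"travel": [0,0,0],"roll": 0}
    - {"travel": [0,0,0],"roll": 0}

```text
clock: 38.88
eef_pos: [0.5513, -0.0155, 0.1618]
eef_rot: [-0.0, 0.674, 0.739, -0.0]
force: [-0.3, -0.4, 0.0]
width: 0.0007
```

```bash
python3 clips.py w6; python3 -c "
from h import *
P=cap('top');A=cloud(P);z=np.nan_to_num(A[...,2]);save(P,'t6')
m=(abs(z-.067)<.004)&(np.hypot(A[...,0]-.5415,A[...,1]-.185)<.12);print('plate',m.sum(),cv2.minAreaRect(A[m][:,:2].astype(np.float32)),np.median(z[m]))
print(pose()[0],pose()[2]['force'])
a=cv2.imread('pics/w6.png');b=cv2.resize(cv2.imread('pics/t6.png')[150:250,130:230],(384,384),interpolation=cv2.INTER_CUBIC)
cv2.imwrite('pics/v6.png',np.hstack([a[:,60:460],b]))"
```

```text
a 0
b 643 reach 0.0821 z98 0.0253 slope angle 0.15
c 639 reach 0.0809 z98 0.0259 slope angle 0.16
d 0
plate 2648 ((0.5452648401260376, 0.1861632764339447), (0.16595079004764557, 0.14836841821670532), 4.493990898132324) 0.06677815151718747
[ 0.55154545 -0.01586671  0.16178145] [0.13029502 0.28939351 0.04763212]
```

View pics/v6.png

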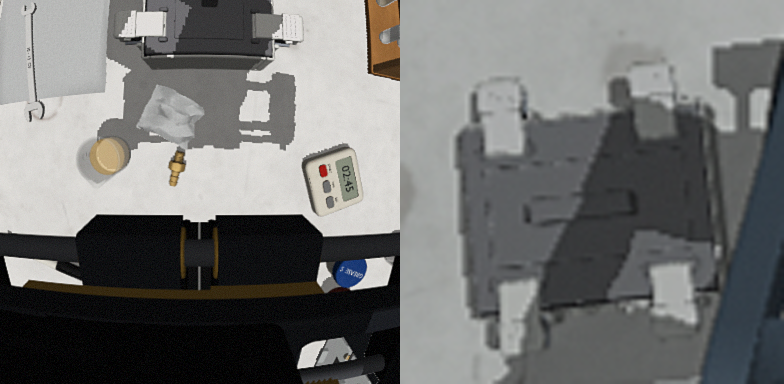

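B and C read latched (0.15 and 0.16) in the wrist view. In the top crop all four flaps lie flat, and I check A and D by the top depth.

```bash
sed -e "s/cap('wrist')/cap('top')/;s/fcloud/cloud/;s/\[.5415,.185\]/[.543,.1862]/" clips.py > clipt.py; python3 clipt.py t7
```

```text
a 110 reach 0.084 z98 0.0243 slope angle 0.07
b 108 reach 0.0836 z98 0.0266 slope angle 0.14
c 105 reach 0.0807 z98 0.0283 slope angle 0.18
d 99 reach 0.0798 z98 0.0273 slope angle 0.15
```

All four are latched, and the arm is clear and still. Handing in.

```bash
python3 -c "
from h import *
print(get_obs()['clock'],ticket.close_job())"
```

```text
the job is handed in; nothing more can be done
39.0333 None
```

The job was handed in at 39.0 s of the 72 s allowed, with the lid seated on the box and all four clips latched.

- **Lid:** I lifted it by the handle and lowered it into the box mouth. It was still held when it met the rim with about 11 N of contact, at 51 mm above the box origin.
- **Clips:** I pressed them in the order A, C, B, D, so the second was diagonal to the first. The highest forces I read were 9.2, 11.3, 9.5 and 11.5 N. Each then dropped to about 0 N at the click, well under the 25 N limit.
- **Last checks:** The top camera's depth gave flap angles of about 0.07 (A), 0.14 (B), 0.18 (C) and 0.15 (D) rad, all under 0.3. The wrist camera agreed for B and C. A and D were out of its final view.
- **Robot:** It stood clear with about 0 N on the tool.
- **Other things on the bench:** I saw nothing disturbed in the pictures but took no final measurement of the beaker, fitting, timer and jar.
- **Disagreements:** The wrist and top cameras differed by up to about 2.5 mm in position, so I set the placement from relative measurements and force. The last top-view lid outline took in the flaps, so the wrist measurement taken just after I let go of the handle is the one to trust for centring: (0.542, 0.185), yaw 5.2°.

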